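Feel the dressed gasket face of a gearbox housing for burrs

ROBOT

A 6-joint arm with a two-finger parallel gripper is mounted at the origin on the work surface. World frame = base frame: x ahead of the robot, y to its left, z up, the work surface at z = 0. Lengths are in m, angles in rad, forces in N, time in s.
With the tool pointing down it reaches from about 0.35 to 0.875 m from the base axis. Payload 15.5 kg.
Tool frame: the origin (TCP) lies at the very end of the fingers, on their centre line; the grasp point (between the pads) lies env.tcp_to_grasp behind it (env.tcp_to_grasp is the distance from the TCP to the grasp point, in m); z points along the fingers, y is the direction in which the jaws open and shut (so a half turn about z gives the same grasp; the last joint's range is limited). The gripper opens to 85 mm and grips with 20 to 120 N. Pads are 22 mm wide; open, the fingers measure 114 mm over their backs; the gripper's body (76 mm by 85 mm) begins 54 mm behind the grasp point. The pads swing forward as they close: fully open they stand 13 mm farther back than shut.
Start: joints at [-1.442, 0.494, 1.345, -0, 1.302, -0.096], TCP at [0.139, -0.609, 0.231] pointing down, gripper open.
Joint ranges: [-2.91, 2.91], [-0.82, 2.16], [0.22, 2.67], [-1.22, 4.37], [0.12, 2.79], [-3.08, 3.08]. Speed limits (rad/s): [1.89, 1.89, 2.57, 3.01, 3.01, 3.01].

INTERFACE

Orientations are given as a unit quaternion [x, y, z, w].
In Python, from rig import env gives the robot as it stands.
- The arm moves only by the shell command python3 -m inch 'ROWS' [FORCE]. ROWS is JSON, one flat list of numbers, 7 for each row, row after row: the shift along the tool's x, y, z in cm, then the turn, a rotation vector about the tool's x, y, z in degrees, then the closure, from -1 (fully open) to 1 (shut). In form: [dx, dy, dz, rx, ry, rz, claw, dx, dy, dz, rx, ry, rz, claw, ...]. A call has 1 to 12 rows; each row is the pose to reach, as a shift and turn from the pose commanded when the call began, along the tool's axes at that moment; what a row does not reach only later rows make up. A row lasts 1/8 s, in which the tool goes at most 62.5 mm and 10.7 degrees, less where a joint would pass 70% of its speed; a pose out of reach is approached as far as the arm can. A call with a gripper value outside its range is refused whole. The fingers move at their own pace and stop on an object; FORCE is the grip in N (left out, the last holds). Time passes only in rows, so rows that repeat a pose let the fingers close. It gives the time, the measured TCP pose, the force and the opening at its end, in the units of the state.
- env.get_obs(): the state, without advancing time (a new reading comes with each control period).
- env.read_camera(name): name is "scene" or "top" or "wrist"; returns the picture (420x560x3 uint8, red, green, blue); there is no depth.
- env.calibration(name): a dict with "intrinsics" (3x3 intrinsics, pixels), "R" (3x3) and "t" (3): a world point X has camera coordinates R X + t; the wrist camera has in their place "T_tool_cam" (4x4, takes a point from camera to tool coordinates, whose origin is the TCP and whose axes are the flange's). Camera axes: x right, y down, z forward; pixel columns grow to the right and rows downward; lengths in m; the calibration is good to about 2 mm. A picture is of the moment at which its call begins: read the wrist's pose just before it. calibration takes no time and is no camera call.
- env.close_job(): hands the job in, once; it reports no verdict.
The state is a dict: "time_s": time; "joints": joint angles; "dq": joint speeds; "joint_torque": joint torques, N m; "eef_pos": TCP position; "ee_rot": TCP orientation; "ft_force": force on the tool from outside, world axes, zero at the start; "moment": the same for the moment, N m; "finger_gap": opening from 0.0 (shut) to 1.0 (fully open).
Only numpy, scipy, OpenCV 4.12 (cv2) and the standard library are available. Lean on these libraries where they do the work, as an engineer would, in place of code of your own. Each camera call takes 0.05 s, during which the arm holds its last target.

TASK

The gasket face of the open gearbox housing has just been dressed with the file: feel it for burrs. With the fingers closed, set the fingertips gently on the face at the blue dot and draw them along the rim in light contact - along the long edge nearest the robot, round the bevelled corner and along the short edge - to the red-painted nick, and finish there, holding the fingertips still resting lightly on the nick to show where it is. Do not bear down on the housing, shift, tip or lift it, and leave everything else where it is.

Things in the scene. Friction and masses are not known exactly. Their poses are not given: they have to be found in the camera images.
- housing: open grey gearbox half, 4 kg, loose, 300 mm (y) x 220 (x). Origin: centre of its underside, z up, -x long edge nearest the robot. Gasket face: bright level rim 16 mm wide, 95 mm above the bench, rigid, oiled and slippery, flush bolt ears; the corner of -x and +y edges is bevelled 45 deg. A light rub does not shift it, a hard one does. Off the path, 8 mm dowels stand 9 mm proud at (101,100), (-88,-131) mm
- start_dot (a point): blue paint dot 16 mm across, flush on the centreline of the face on the -x long edge (housing x -102 mm, y between -105 and -45 mm, z 95 mm): the start of the dressed stretch. Axes as the housing's
- nick_mark (a point): red paint dab 16 mm across with a dark nick in it, flush on the centreline of the face on the +y short edge (housing x between 40 and 70 mm, y 142 mm, z 95 mm): the end of the stretch. Axes as the housing's
- face_1 (a point): unmarked point 1 of 6 on the centreline of the face between dot and nick, on the robot's-side long edge: housing x -102, y -5, z 95 mm
- face_2 (a point): unmarked point 2 of 6 on the centreline of the face between dot and nick, on the same edge: housing x -102, y 39, z 95 mm
- face_3 (a point): unmarked point 3 of 6 on the centreline of the face between dot and nick, where that edge meets the bevel: housing x -102, y 82, z 95 mm
- face_4 (a point): unmarked point 4 of 6 on the centreline of the face between dot and nick, middle of the bevel: housing x -72, y 112, z 95 mm
- face_5 (a point): unmarked point 5 of 6 on the centreline of the face between dot and nick, where the bevel meets the +y short edge: housing x -42, y 142, z 95 mm
- face_6 (a point): unmarked point 6 of 6 on the centreline of the face between dot and nick, on the +y short edge: housing x -2, y 142, z 95 mm
- gear: small spur gear with a stub shaft, 71 mm across, 50 mm high, lying loose inside the housing, below the face; origin at the centre of its underside; to be left alone
- file: flat file with orange handle, 287 mm long, lying loose on the bench beside the housing's -y end, 22 mm high; origin on its underside near the middle; to be left alone
- socket: bright steel socket, 33 mm across, 38 mm high, standing on the bench outside the housing's +y end, 28 to 53 mm from it; origin at the centre of its underside; to be left alone
- paint_pen: white paint pen with blue cap, 117 mm long, 15 mm high, lying on the bench on the robot's side of the housing; origin at the centre of its underside; to be left alone
- dial_stand: dial indicator on a magnetic base with a post, 220 mm high, base 60 x 50 mm; the dial reaches 127 mm out to its +y; origin at the centre of its underside; to be left alone
- cleaner: white and yellow spray can with red cap, 66 mm across, 190 mm high; origin at the centre of its underside; to be left alone
- bolt_bowl: steel parts bowl holding bolts, 140 mm across, 30 mm high; origin at the centre of its underside; to be left alone
- bearing: steel bearing ring lying flat, 72 mm across, 18 mm high; origin at the centre of its underside; to be left alone

How it is judged:
On the way, in this order (a step that is already met when the one before it is completed fails the run):
1. the closed fingertips lightly touch the gasket face at the blue dot (horizontal distance between the grasp point and start_dot below 0.014 m and contact force between the fingers and housing between 0.2 and 25 N and z of the grasp point in the frame of housing above 0.105 m), for 0.1 s.
2. the fingertips, in light contact with the face, pass point 1 of 6 (on the robot's-side long edge) (horizontal distance between the grasp point and face_1 below 0.015 m and contact force between the fingers and housing between 0.2 and 25 N and z of the grasp point in the frame of housing above 0.105 m), for 0.05 s.
3. the fingertips, in light contact with the face, pass point 2 of 6 (on the same edge) (horizontal distance between the grasp point and face_2 below 0.015 m and contact force between the fingers and housing between 0.2 and 25 N and z of the grasp point in the frame of housing above 0.105 m), for 0.05 s.
4. the fingertips, in light contact with the face, pass point 3 of 6 (where that edge meets the bevel) (horizontal distance between the grasp point and face_3 below 0.015 m and contact force between the fingers and housing between 0.2 and 25 N and z of the grasp point in the frame of housing above 0.105 m), for 0.05 s.
5. the fingertips, in light contact with the face, pass point 4 of 6 (middle of the bevel) (horizontal distance between the grasp point and face_4 below 0.015 m and contact force between the fingers and housing between 0.2 and 25 N and z of the grasp point in the frame of housing above 0.105 m), for 0.05 s.
6. the fingertips, in light contact with the face, pass point 5 of 6 (where the bevel meets the +y short edge) (horizontal distance between the grasp point and face_5 below 0.015 m and contact force between the fingers and housing between 0.2 and 25 N and z of the grasp point in the frame of housing above 0.105 m), for 0.05 s.
7. the fingertips, in light contact with the face, pass point 6 of 6 (on the +y short edge) (horizontal distance between the grasp point and face_6 below 0.015 m and contact force between the fingers and housing between 0.2 and 25 N and z of the grasp point in the frame of housing above 0.105 m), for 0.05 s.
8. the fingertips reach the red-painted nick, in light contact with the face (horizontal distance between the grasp point and nick_mark below 0.014 m and contact force between the fingers and housing between 0.2 and 25 N and z of the grasp point in the frame of housing above 0.105 m), for 0.3 s.
At the end, for the whole second after the job is handed in: The closed fingertips rest on the gasket face within 14 mm of the red-painted nick, touching it with 0.2 to 25 N; the housing at rest, within 12 mm of where it stood and level; every other thing within 30 mm of its place and upright (all of step 8 and not (contact force between any of the fingers, the arm and housing above 60 N or distance of housing from where it was at the start of the episode above 0.012 m or angle between housing's own z axis and vertical above 0.06 rad or distance of any of gear, file, socket, paint_pen, dial_stand, cleaner, bolt_bowl, bearing from where it was at the start of the episode above 0.03 m or angle between any of gear, file, socket, paint_pen, dial_stand, cleaner, bolt_bowl, bearing's own z axis and vertical above 0.35 rad) and linear speed of housing below 0.01 m/s); the arm keeps its last pose, push and grip.
It fails at once if the housing is struck or pressed with more than 60 N (contact force between any of the fingers, the arm and housing above 60 N).
It fails at once if the housing is pushed more than 12 mm, tipped or lifted (distance of housing from where it was at the start of the episode above 0.012 m or angle between housing's own z axis and vertical above 0.06 rad).
It fails at once if another thing is moved more than 30 mm or knocked over (distance of any of gear, file, socket, paint_pen, dial_stand, cleaner, bolt_bowl, bearing from where it was at the start of the episode above 0.03 m or angle between any of gear, file, socket, paint_pen, dial_stand, cleaner, bolt_bowl, bearing's own z axis and vertical above 0.35 rad).
It also fails if it takes over 58 s, if anything falls off the work surface, if the arm or the gripper's body presses on something with over 40 N, if the wrist force passes 120 N, or if a joint passes its speed limit or range.

## Working session

There is one attempt and no reset: what is moved stays moved. The work goes in short steps, Python scripts to look and compute and a shell command to move; the robot and the scene stay as the last step left them, time stands still between calls to the robot, and variables do not carry over. Pictures are saved under pics/ and viewed, and the job is handed in when it is done.

```bash
ls; mkdir -p pics; python3 - <<'E'
from rig import env
import cv2
print(env.get_obs(), env.tcp_to_grasp)
for n in ["scene","top","wrist"]:
    im=env.read_camera(n); cv2.imwrite(f"pics/{n}0.png",im[:,:,::-1]); c=env.calibration(n); print(n,c)
E
```

```text
pics
{'time_s': 0.0, 'joints': array([-1.44249977e+00,  4.94193792e-01,  1.34612803e+00,  1.60418510e-06,
        1.30249520e+00, -9.55324242e-02]), 'dq': array([-0.00038617,  0.00039476, -0.00151975, -0.00267954,  0.00160021,
        0.00045711]), 'joint_torque': array([-2.06195713e-03, -8.82172251e+01, -3.83873713e+01, -3.09290836e-04,
        1.01513072e-02,  1.50209291e-05]), 'eef_pos': array([ 0.13866595, -0.60905738,  0.23069471]), 'ee_rot': array([ 9.93743945e-01,  1.11680785e-01, -9.25517920e-06, -6.12111536e-04]), 'ft_force': array([-0.28654267, -0.48794706, -0.0759282 ]), 'moment': array([ 0.00317146,  0.0336842 , -0.03401544]), 'finger_gap': 0.9990563699584758} 0.0187
scene {'intrinsics': array([[410.57725177,   0.        , 271.50616085],
       [  0.        , 410.57725177, 208.61587744],
       [  0.        ,   0.        ,   1.        ]]), 'R': array([[-0.69875916,  0.71524399, -0.01271454],
       [ 0.49698309,  0.47259129, -0.72778107],
       [-0.51453226, -0.5148626 , -0.68569166]]), 't': array([ 0.36669643, -0.20172172,  1.325935  ])}
top {'intrinsics': array([[511.5
[... 213 characters left out ...]
 [-9.99074639e-01, -2.82254808e-02, -3.24528540e-02],
       [ 3.24727506e-02, -2.46710484e-04, -9.99472591e-01]]), 't': array([-0.04061762,  0.50637041,  1.43607197])}
wrist {'intrinsics': array([[356.774683  ,   0.        , 278.90174032],
       [  0.        , 356.774683  , 205.09221055],
       [  0.        ,   0.        ,   1.        ]]), 'T_tool_cam': array([[-1.70794394e-05, -9.60551649e-01, -2.78101651e-01,
         6.97102356e-02],
       [ 9.99999787e-01, -1.97680698e-04,  6.21366628e-04,
        -5.14980604e-04],
       [-6.51830068e-04, -2.78101581e-01,  9.60551449e-01,
        -1.42011433e-01],
       [ 0.00000000e+00,  0.00000000e+00,  0.00000000e+00,
         1.00000000e+00]])}
```

View pics/top0.png

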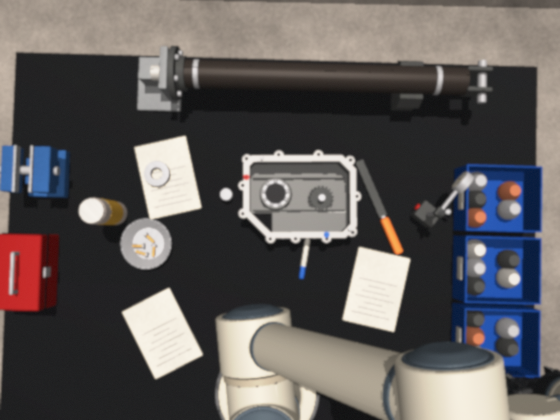

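View pics/scene0.png

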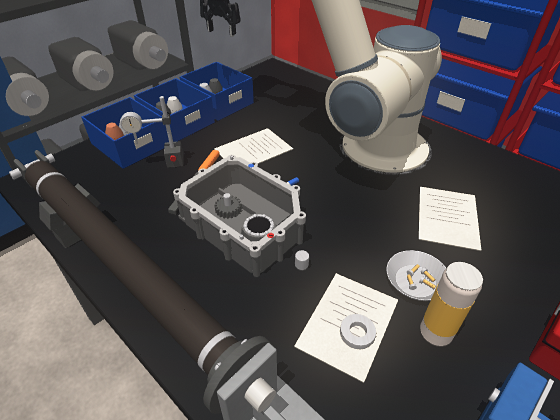

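View pics/wrist0.png

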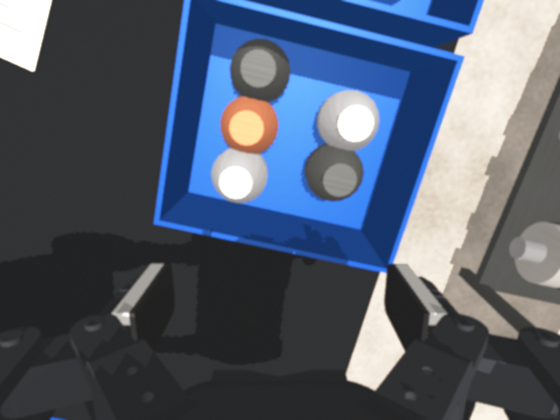

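```bash
cat > h.py <<'E'
import numpy as np, cv2
from rig import env
def ray(n,uv):
    c=env.calibration(n); R=np.array(c["R"]);t=np.array(c["t"]);K=np.array(c["intrinsics"])
    return -R.T@t, R.T@np.linalg.solve(K,[uv[0],uv[1],1.])
def onz(n,uv,z):
    o,d=ray(n,uv); return o+d*(z-o[2])/d[2]
def tri(a,b):
    (o1,d1),(o2,d2)=ray(*a),ray(*b)
    s=np.linalg.lstsq(np.c_[d1,-d2],o2-o1,rcond=None)[0]
    p,q=o1+s[0]*d1,o2+s[1]*d2
    return (p+q)/2,np.linalg.norm(p-q)
def proj(n,X):
    c=env.calibration(n); p=np.array(c["R"])@X+c["t"]; p=np.array(c["intrinsics"])@p; return p[:2]/p[2]
E
python3 - <<'E'
import cv2
from h import *
for n,(x0,x1,y0,y1) in {"top":(225,375,140,255),"scene":(165,315,145,280)}.items():
    im=cv2.imread(f"pics/{n}0.png")
    hsv=cv2.cvtColor(im,cv2.COLOR_BGR2HSV)
    for nm,m in {"red":(((hsv[...,0]<8)|(hsv[...,0]>172))&(hsv[...,1]>130)&(hsv[...,2]>80)),"blue":((abs(hsv[...,0].astype(int)-114)<14)&(hsv[...,1]>110))}.items():
        m=m.astype('uint8'); k,l,s,c=cv2.connectedComponentsWithStats(m)
        for i in range(1,k):
            if x0<c[i][0]<x1 and y0<c[i][1]<y1+30: print(n,nm,s[i],c[i])
    cv2.imwrite(f"pics/{n}0z.png",cv2.resize(im[y0:y1,x0:x1],None,fx=5,fy=4.4,interpolation=cv2.INTER_CUBIC))
E
```

```text
top red [243 176   6   3  13] [245.30769231 176.76923077]
top blue [325 233   3   4  11] [326.09090909 234.36363636]
top blue [298 267   9  13  94] [301.54255319 272.90425532]
scene red [170 155   6   7  34] [172.58823529 157.85294118]
scene red [267 233   7   5  26] [270.26923077 234.96153846]
scene blue [248 164   6   3  16] [250.8125 165.    ]
scene blue [288 177  11   9  57] [293.52631579 180.64912281]
```

View pics/top0z.png

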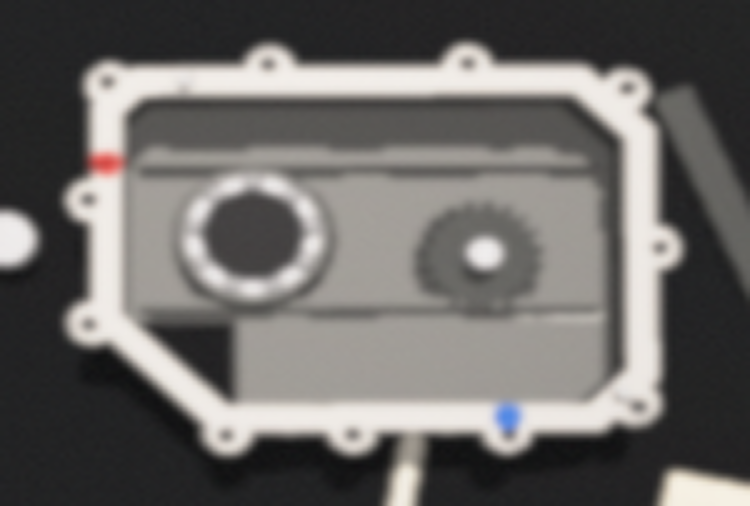

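View pics/scene0z.png

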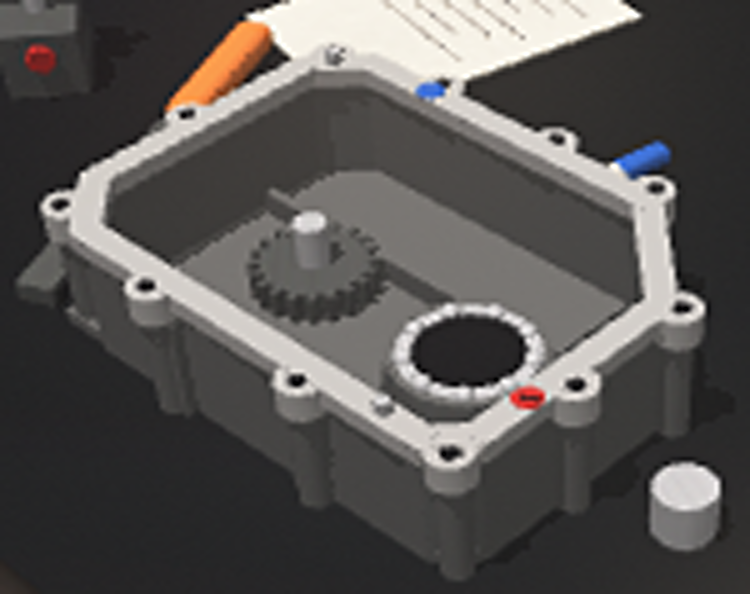

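```bash
cat > fit.py <<'E'
from h import *
from scipy.optimize import minimize
from scipy.ndimage import map_coordinates
P=np.array([[-102,-105],[-102,82],[-42,142],[85,142],[102,125],[102,-100],[75,-142],[-85,-142]])/1000.
def pts():
    C=[]
    for a,b,o in [((-102,-115),(-102,80),0),((-102,82),(-42,142),0),((-42,142),(90,142),0),((102,120),(102,-90),0),((65,-142),(-75,-142),0)]:
        a=np.array(a)/1e3;b=np.array(b)/1e3;n=np.array([b[1]-a[1],-(b[0]-a[0])]);n/=np.linalg.norm(n)
        m=(a+b)/2; n=n if n@m>0 else -n
        for s in np.linspace(0.03,.97,60):
            C.append((a+(b-a)*s,n))
    return C
C=pts()
def world(p,xy): 
    c,s=np.cos(p[2]),np.sin(p[2]); return np.array([p[0]+c*xy[0]-s*xy[1],p[1]+s*xy[0]+c*xy[1],.095])
def prep(n):
    return np.clip(cv2.GaussianBlur(cv2.imread(f"pics/{n}0.png",0).astype(float),(3,3),.6),0,220)
def score(p,views):
    t=0
    for n,im in views.items():
        for off,w in [(0,1),(-.005,1),(.005,1),(-.011,-1.5),(.011,-1.5)]:
            U=np.array([proj(n,world(p,x+off*nn)) for x,nn in C])
            t-=w*map_coordinates(im,[U[:,1],U[:,0]],order=1).mean()
    return t
if __name__=="__main__":
    dot,e1=tri(("top",(326.2,234.3)),("scene",(250.8,165)));nick,e2=tri(("top",(245.8,176.8)),("scene",(270.5,235)))
    print("tri dot",dot,e1,"nick",nick,e2)
    for nm,uv in {"dot":((326.2,234.3),(250.8,165)),"nick":((245.8,176.8),(270.5,235))}.items(): print(nm,onz("top",uv[0],.095),onz("scene",uv[1],.095))
    d0=onz("top",(326.2,234.3),.095)
    for vs in (["top"],["scene"],["top","scene"]):
        V={n:prep(n) for n in vs}
        best=None
        for yaw in (-.15,-.05,0,.05,.15):
            c=np.array([d0[0]+.102,d0[1]+.07,yaw])
            r=minimize(score,c,args=(V,),method="Nelder-Mead",options=dict(initial_simplex=c+np.array([[0,0,0],[.02,0,0],[0,.02,0],[0,0,.05]]),xatol=1e-4,fatol=1e-3,maxiter=150))
            if best is None or r.fun<best.fun: best=r
        p=best.x; print(vs,p,best.fun)
        for nm,uv in {"dot":((326.2,234.3),(250.8,165)),"nick":((245.8,176.8),(270.5,235))}.items():
            for n,u in zip(("top","scene"),uv):
                w=onz(n,u,.095)[:2]-p[:2];c,s=np.cos(p[2]),np.sin(p[2]);print("  ",nm,n,"housing",[c*w[0]+s*w[1],-s*w[0]+c*w[1]])
E
python3 fit.py
```

```text
tri dot [ 0.45242273 -0.14503921  0.09820061] 0.002146524758759562 nick [0.5987224  0.07217854 0.09787227] 0.0019068372967791871
dot [ 0.45163083 -0.14457015  0.095     ] [ 0.45033955 -0.14900804  0.095     ]
nick [0.59834825 0.0730705  0.095     ] [0.59748936 0.06957637 0.095     ]Traceback (most recent call last):
  File "fit.py", line 35, in <module>
    r=minimize(score,c,args=(V,),method="Nelder-Mead",options=dict(initial_simplex=c+np.array([[0,0,0],[.02,0,0],[0,.02,0],[0,0,.05]]),xatol=1e-4,fatol=1e-3,maxiter=150))
    res = _minimize_neldermead(fun, x0, args, callback, bounds=bounds,
                               **options)
    fsim[k] = func(sim[k])
              ~~~~^^^^^^^^
    fx = function(np.copy(x), *(wrapper_args + args))
  File "fit.py", line 22, in score
    U=np.array([proj(n,world(p,x+off*nn)) for x,nn in C])
                ~~~~^^^^^^^^^^^^^^^^^^^^^
  File "h.py", line 14, in proj
    c=env.calibration(n); p=np.array(c["R"])@X+c["t"]; p=np.array(c["intrinsics"])@p; return p[:2]/p[2]
ValueError: time passes only in moves, steps and waits
```

```bash
python3 - <<'E'
from rig import env
import pickle
pickle.dump({n:env.calibration(n) for n in("scene","top","wrist")},open("cal.pkl","wb")); print(env.get_obs()["time_s"])
E
sed -i 's/^from rig import env/import pickle; CAL=pickle.load(open("cal.pkl","rb"))/; s/env.calibration(n)/CAL[n]/' h.py
time python3 fit.py
```

```text
0.15
tri dot [ 0.45242273 -0.14503921  0.09820061] 0.002146524758759562 nick [0.5987224  0.07217854 0.09787227] 0.0019068372967791871
dot [ 0.45163083 -0.14457015  0.095     ] [ 0.45033955 -0.14900804  0.095     ]
nick [0.59834825 0.0730705  0.095     ] [0.59748936 0.06957637 0.095     ]
['top'] [ 0.55077546 -0.07066751  0.03062859] -261.9692789421042
   dot top housing [np.float64(-0.10136130503507038), np.float64(-0.07083179548318444)]
   dot scene housing [np.float64(-0.10278788124373625), np.float64(-0.07522806139529854)]
   nick top housing [np.float64(0.05195228521849722), np.float64(0.14221373222779526)]
   nick scene housing [np.float64(0.050986791876543563), np.float64(0.13874754474227052)]
['scene'] [ 0.55099478 -0.07479282  0.03211386] -265.14390966708754
   dot top housing [np.float64(-0.10155315175369603), np.float64(-0.06655093801170565)]
   dot scene housing [np.float64(-0.10298625601012236), np.float64(-0.07094508023054208)]
   nick top housing [np.float64(0.05207669852716907), np.float64(0.14626664335028525)]
   nick scene housing [np.float64(0.05110605804210649), np.float64(0.14280189370176477)]
['top', 'scene'] [ 0.55088194 -0.07326086  0.03058023] -487.0870951736192
   dot top housing [np.float64(-0.10138501741871307), np.float64(-0.06824130687051919)]
   dot scene housing [np.float64(-0.10281138101415921), np.float64(-0.0726376417693564)]
   nick top housing [np.float64(0.05191826937976647), np.float64(0.144811635120132)]
   nick scene housing [np.float64(0.050952943670180224), np.float64(0.1413454009456168)]
real	0m40.325s
user	0m40.883s
sys	0m0.124s
```

```bash
cat > d.py <<'E'
import sys,numpy as np
from rig import env
from scipy.spatial.transform import Rotation as Ro
o=env.get_obs(); R=Ro.from_quat(o["ee_rot"])
print(R.as_matrix().round(4).tolist())
print(o["time_s"],o["eef_pos"].round(4),o["ft_force"].round(2),o["finger_gap"].__round__(3))
for a in sys.argv[1:]:
    print(a,(R.inv().apply(np.array(eval(a))-o["eef_pos"])*100).round(2))
E
python3 d.py "[.46,-.08,.27]"; python3 - <<'E'
from h import *
for n,uv,z in [("dial base",(424,213),.05),("dial",(462,182),.2),("socket",(226,194),.038),("pen",(305,258),.01)]: print(n,onz("top",uv,z))
E
```

```text
[[0.9751, 0.2219, -0.0001], [0.2219, -0.9751, 0.0009], [0.0001, -0.0009, -1.0]]
0.15 [ 0.1387 -0.6092  0.2309] [-0.15 -0.93 -0.6 ] 0.998
[.46,-.08,.27] [ 43.08 -44.47  -3.87]
dial base [ 0.5172503  -0.41515593  0.05      ]
dial [ 0.58990848 -0.46529461  0.2       ]
socket [0.55486735 0.13055487 0.038     ]
pen [ 0.38283249 -0.09409767  0.01      ]
```

```bash
python3 -m inch '[2,-2,-2,0,0,0,-1, 6,-6,-4,0,0,0,-1, 10,-10,-4,0,0,0,-1, 14,-14.5,-4,0,0,0,-1, 18,-18.5,-4,0,0,0,-1, 22,-23,-4,0,0,0,-1, 26,-27,-4,0,0,0,-1, 30,-31,-4,0,0,0,-1, 34,-35,-4,0,0,0,-1, 38,-39.5,-4,0,0,0,-1, 41,-42.5,-4,0,0,0,-1, 43,-44.5,-4,0,0,0,-1]' 30
python3 -m inch '[0,0,0,0,0,0,-1, 0,0,0,0,0,0,-1, 0,0,0,0,0,0,-1]'; python3 - <<'E'
from rig import env
import cv2,pickle
o=env.get_obs(); im=env.read_camera("wrist"); cv2.imwrite("pics/w1.png",im[:,:,::-1]); pickle.dump(o,open("w1.pkl","wb")); print(o["eef_pos"],o["ft_force"],o["ee_rot"])
E
```

```text
time_s: 1.65
eef_pos: [0.4599, -0.0782, 0.2712]
ee_rot: [0.994, 0.112, -0.0, -0.0]
ft_force: [0.1, -1.2, 0.0]
finger_gap: 1.005
time_s: 2.02
eef_pos: [0.4588, -0.0807, 0.2713]
ee_rot: [0.994, 0.111, -0.0, 0.0]
ft_force: [0.5, 1.1, -0.0]
finger_gap: 1.004
[ 0.45881875 -0.08074446  0.27125889] [ 0.52540168  1.13571684 -0.00908705] [ 9.93803224e-01  1.11153674e-01 -1.09528276e-04  2.50620517e-05]
```

View pics/w1.png

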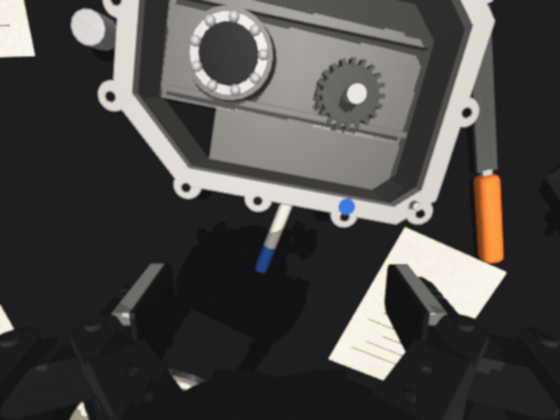

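```bash
cat > fitw.py <<'E'
import sys,h,fit
from fit import *
def addw(name):
    o=pickle.load(open(name+".pkl","rb")); from scipy.spatial.transform import Rotation as Ro
    T=np.eye(4);T[:3,:3]=Ro.from_quat(o["ee_rot"]).as_matrix();T[:3,3]=o["eef_pos"]
    M=np.linalg.inv(T@CAL["wrist"]["T_tool_cam"]); CAL[name]=dict(R=M[:3,:3],t=M[:3,3],intrinsics=CAL["wrist"]["intrinsics"])
if __name__=="__main__":
    import pickle; fit.pickle=pickle
    addw("w1")
    hsv=cv2.cvtColor(cv2.imread("pics/w1.png"),cv2.COLOR_BGR2HSV)
    m=((abs(hsv[...,0].astype(int)-110)<14)&(hsv[...,1]>130)&(hsv[...,2]>120)).astype('uint8')[190:222,330:362]
    v,u=np.nonzero(m);uv=(u.mean()+330,v.mean()+190);print(uv,len(u)); print("dot",onz("w1",uv,.095), "tri w/top",tri(("w1",uv),("top",(326.2,234.3))),"scene",tri(("w1",uv),("scene",(250.8,165))))
    im=np.clip(cv2.GaussianBlur(cv2.imread("pics/w1.png",0).astype(float),(3,3),.6),0,220)
    p0=np.array([.551,-.073,.031])
    fit.C=[c for c in C if (lambda q: q[1]>5 and 5<q[0]<555)(proj("w1",world(p0,c[0]*1.1)))]
    print(len(fit.C))
    c=p0
    r=minimize(score,c,args=({"w1":im},),method="Nelder-Mead",options=dict(initial_simplex=c+np.array([[0,0,0],[.01,0,0],[0,.01,0],[0,0,.03]]),xatol=1e-4,fatol=1e-3,maxiter=150))
    p=r.x;print(p,r.fun); w=onz("w1",uv,.095)[:2]-p[:2];c,s=np.cos(p[2]),np.sin(p[2]);print([c*w[0]+s*w[1],-s*w[0]+c*w[1]])
E
python3 fitw.py
```

```text
(np.float64(346.1694915254237), np.float64(206.43502824858757)) 177
dot [ 0.44936801 -0.14670772  0.095     ] tri w/top (array([ 0.45182017, -0.14381561,  0.10557254]), np.float64(0.00041585367770489973)) scene (array([ 0.45050428, -0.14713328,  0.09617301]), np.float64(0.0022388906722602586))
209
[ 0.55013545 -0.07337305  0.03064182] -420.49124877833174
[np.float64(-0.10296689263137351), np.float64(-0.07021302872318083)]
```

```bash
cat > wp.py <<'E'
import numpy as np,sys
from rig import env
from scipy.spatial.transform import Rotation as Ro
p=np.array([.5505,-.0733,.0307]); c,s=np.cos(p[2]),np.sin(p[2])
H={"dot":(-102,-70.4),"f1":(-102,-5),"f2":(-102,39),"f3":(-102,82),"f4":(-72,112),"f5":(-42,142),"f6":(-2,142),"nick":(51.5,142)}
o=env.get_obs(); R=Ro.from_quat(o["ee_rot"])
print(o["time_s"],o["eef_pos"].round(4),o["ft_force"].round(2),round(o["finger_gap"],3))
w=o["eef_pos"][:2]-p[:2]; print("tcp in housing",(np.array([c*w[0]+s*w[1],-s*w[0]+c*w[1]])*1e3).round(1))
z=float(sys.argv[1])
for k,(a,b) in H.items():
    W=np.array([p[0]+(c*a-s*b)/1e3,p[1]+(s*a+c*b)/1e3,z]); print(k,W.round(4),(R.inv().apply(W-o["eef_pos"])*100).round(2))
E
python3 wp.py .12
```

```text
2.075 [ 0.4589 -0.0807  0.2713] [ 0.45  0.33 -0.2 ] 0.999
tcp in housing [-91.8  -4.6]
dot [ 0.4507 -0.1468  0.12  ] [-2.26  6.26 15.13]
f1 [ 0.4487 -0.0814  0.12  ] [-1.01 -0.16 15.13]
f2 [ 0.4474 -0.0374  0.12  ] [-0.17 -4.48 15.13]
f3 [0.446  0.0055 0.12  ] [ 0.65 -8.7  15.13]
f4 [0.4751 0.0364 0.12  ] [  4.17 -11.07  15.13]
f5 [0.5042 0.0673 0.12  ] [  7.68 -13.44  15.13]
f6 [0.5441 0.0686 0.12  ] [ 11.61 -12.68  15.13]
nick [0.5976 0.0702 0.12  ] [ 16.86 -11.66  15.13]
```

```bash
python3 -m inch '[-1,3,2,0,0,0,1, -2,5.5,5,0,0,0,1, -2.3,6.3,8,0,0,0,1, -2.3,6.3,11,0,0,0,1, -2.3,6.3,13,0,0,0,1, -2.3,6.3,14.5,0,0,0,1, -2.3,6.3,15,0,0,0,1, -2.3,6.3,15,0,0,0,1, -2.3,6.3,15,0,0,0,1, -2.3,6.3,15,0,0,0,1, -2.3,6.3,15,0,0,0,1, -2.3,6.3,15,0,0,0,1]' 20; python3 wp.py .12
python3 - <<'E'
from rig import env
import cv2
im=env.read_camera("wrist"); cv2.imwrite("pics/w2.png",im[:,:,::-1])
E
```

```text
time_s: 3.58
eef_pos: [0.4508, -0.1466, 0.1214]
ee_rot: [0.994, 0.112, 0.0, 0.0]
ft_force: [0.1, 0.0, 0.1]
finger_gap: -0.004
3.575 [ 0.4508 -0.1466  0.1214] [0.15 0.02 0.05] -0.004
tcp in housing [-101.9  -70.2]
dot [ 0.4507 -0.1468  0.12  ] [-0.02  0.02  0.14]
f1 [ 0.4487 -0.0814  0.12  ] [ 1.24 -6.4   0.14]
f2 [ 0.4474 -0.0374  0.12  ] [  2.08 -10.72   0.14]
f3 [0.446  0.0055 0.12  ] [  2.91 -14.94   0.14]
f4 [0.4751 0.0364 0.12  ] [  6.43 -17.31   0.14]
f5 [0.5042 0.0673 0.12  ] [  9.95 -19.68   0.14]
f6 [0.5441 0.0686 0.12  ] [ 13.87 -18.91   0.14]
nick [0.5976 0.0702 0.12  ] [ 19.12 -17.88   0.14]
```

View pics/w2.png

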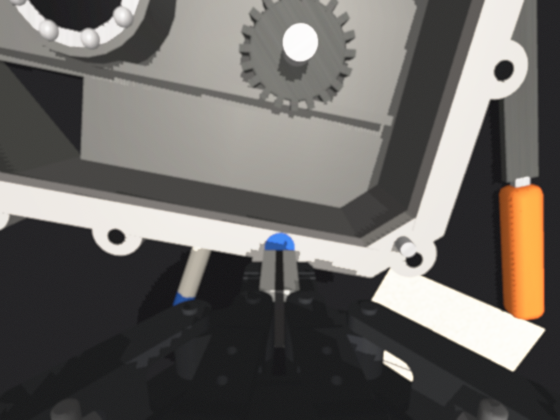

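```bash
python3 -m inch '[0,0,1.0,0,0,0,1, 0,0,1.7,0,0,0,1, 0,0,2.0,0,0,0,1, 0,0,2.2,0,0,0,1, 0,0,2.2,0,0,0,1]'; python3 -m inch '[0,0,0.1,0,0,0,1, 0,0,0.2,0,0,0,1]'
```

```text
time_s: 4.25
eef_pos: [0.4508, -0.1466, 0.0992]
ee_rot: [0.994, 0.112, -0.0, -0.0]
ft_force: [0.3, -0.5, -0.1]
finger_gap: -0.002
time_s: 4.5
eef_pos: [0.4508, -0.1467, 0.0973]
ee_rot: [0.994, 0.112, 0.0, 0.0]
ft_force: [-1.0, -0.3, -0.2]
finger_gap: 0.003
```

```bash
python3 -m inch '[0,0,0.1,0,0,0,1, 0,0,0.15,0,0,0,1]'; python3 -m inch '[0,0,0.05,0,0,0,1, 0,0,0.05,0,0,0,1]'; 
```

```text
time_s: 4.75
eef_pos: [0.4508, -0.1466, 0.0957]
ee_rot: [0.994, 0.112, -0.0, -0.0]
ft_force: [0.3, 0.3, -0.4]
finger_gap: -0.0
time_s: 5.0
eef_pos: [0.4508, -0.1466, 0.0953]
ee_rot: [0.994, 0.112, 0.0, -0.0]
ft_force: [-1.1, 0.1, -0.6]
finger_gap: 0.0
```

```bash
python3 -m inch '[0,0,0.05,0,0,0,1, 0,0,0.05,0,0,0,1]'; 
```

```text
time_s: 5.25
eef_pos: [0.4508, -0.1466, 0.095]
ee_rot: [0.994, 0.112, 0.0, 0.0]
ft_force: [-2.0, 0.7, 7.1]
finger_gap: -0.002
```

```bash
python3 -m inch '[0,0,0,0,0,0,1, 0,0,0,0,0,0,1]'; python3 -m inch '[0.06,-0.3,0,0,0,0,1, 0.15,-0.8,0,0,0,0,1, 0.25,-1.3,0,0,0,0,1, 0.3,-1.6,0,0,0,0,1]'
```

```text
time_s: 5.5
eef_pos: [0.4508, -0.1466, 0.095]
ee_rot: [0.994, 0.112, 0.0, 0.0]
ft_force: [-1.1, 0.8, 6.3]
finger_gap: 0.003
time_s: 6.0
eef_pos: [0.4505, -0.1302, 0.095]
ee_rot: [0.994, 0.112, 0.0, 0.0]
ft_force: [-0.7, -2.9, 5.5]
finger_gap: -0.0
```

```bash
python3 -m inch '[0.1,-0.5,0.01,0,0,0,1, 0.2,-1.0,0.01,0,0,0,1, 0.3,-1.5,0.01,0,0,0,1, 0.4,-2.0,0.01,0,0,0,1, 0.5,-2.5,0.01,0,0,0,1]'; python3 wp.py .095
```

```text
time_s: 6.62
eef_pos: [0.45, -0.1049, 0.095]
ee_rot: [0.994, 0.112, 0.001, 0.0]
ft_force: [0.3, -3.7, 7.5]
finger_gap: 0.004
6.625 [ 0.45   -0.1049  0.095 ] [ 0.3  -3.74  7.53] 0.004
tcp in housing [-101.4  -28.5]
dot [ 0.4507 -0.1468  0.095 ] [-0.86  4.1   0.  ]
f1 [ 0.4487 -0.0814  0.095 ] [ 0.4  -2.32 -0.  ]
f2 [ 0.4474 -0.0374  0.095 ] [ 1.24 -6.63 -0.  ]
f3 [0.446  0.0055 0.095 ] [ 2.070e+00 -1.085e+01 -1.000e-02]
f4 [0.4751 0.0364 0.095 ] [ 5.590e+00 -1.322e+01 -1.000e-02]
f5 [0.5042 0.0673 0.095 ] [  9.11 -15.59  -0.  ]
f6 [0.5441 0.0686 0.095 ] [ 13.03 -14.82  -0.  ]
nick [0.5976 0.0702 0.095 ] [ 1.828e+01 -1.379e+01  1.000e-02]
```

```bash
python3 -m inch '[0.08,-0.5,0,0,0,0,1, 0.17,-1.0,0,0,0,0,1, 0.26,-1.5,0,0,0,0,1, 0.35,-2.0,0,0,0,0,1, 0.44,-2.5,0,0,0,0,1, 0.53,-3.0,0,0,0,0,1, 0.62,-3.5,0,0,0,0,1, 0.72,-4.0,0,0,0,0,1]'; python3 wp.py .095 | sed -n '1,2p;5,10p'
```

```text
time_s: 7.62
eef_pos: [0.4481, -0.0642, 0.095]
ee_rot: [0.994, 0.112, 0.001, 0.0]
ft_force: [-0.2, -2.6, 8.0]
finger_gap: -0.002
7.625 [ 0.4481 -0.0642  0.095 ] [-0.16 -2.64  7.96] -0.002
tcp in housing [-102.1   12.2]
f2 [ 0.4474 -0.0374  0.095 ] [ 0.52 -2.63 -0.  ]
f3 [0.446  0.0055 0.095 ] [ 1.35 -6.85 -0.  ]
f4 [0.4751 0.0364 0.095 ] [ 4.87 -9.21 -0.  ]
f5 [0.5042 0.0673 0.095 ] [  8.39 -11.58   0.  ]
f6 [0.5441 0.0686 0.095 ] [ 12.31 -10.81   0.  ]
nick [0.5976 0.0702 0.095 ] [ 1.756e+01 -9.790e+00  1.000e-02]
```

```bash
python3 -m inch '[0.1,-0.5,0,0,0,0,1, 0.2,-1.0,0,0,0,0,1, 0.3,-1.5,0,0,0,0,1, 0.4,-2.0,0,0,0,0,1, 0.5,-2.5,0,0,0,0,1, 0.6,-3.0,0,0,0,0,1, 0.7,-3.5,0,0,0,0,1, 0.8,-4.0,0,0,0,0,1, 0.9,-4.5,0,0,0,0,1]'; python3 wp.py .095 | sed -n '1,2p;6,10p'
python3 - <<'E'
from rig import env
import cv2
cv2.imwrite("pics/t3.png",cv2.resize(env.read_camera("top")[130:270,210:390,::-1],None,fx=4,fy=4,interpolation=cv2.INTER_CUBIC))
E
```

```text
time_s: 8.75
eef_pos: [0.4469, -0.0183, 0.095]
ee_rot: [0.994, 0.112, 0.001, 0.0]
ft_force: [0.0, -4.2, 7.9]
finger_gap: -0.002
8.75 [ 0.4469 -0.0183  0.095 ] [ 0.01 -4.22  7.85] -0.002
tcp in housing [-101.9   58.1]
f3 [0.446  0.0055 0.095 ] [ 0.45 -2.34 -0.  ]
f4 [0.4751 0.0364 0.095 ] [ 3.97 -4.71  0.  ]
f5 [0.5042 0.0673 0.095 ] [ 7.49 -7.08  0.  ]
f6 [0.5441 0.0686 0.095 ] [ 1.141e+01 -6.310e+00  1.000e-02]
nick [0.5976 0.0702 0.095 ] [ 1.666e+01 -5.280e+00  1.000e-02]
```

View pics/t3.png

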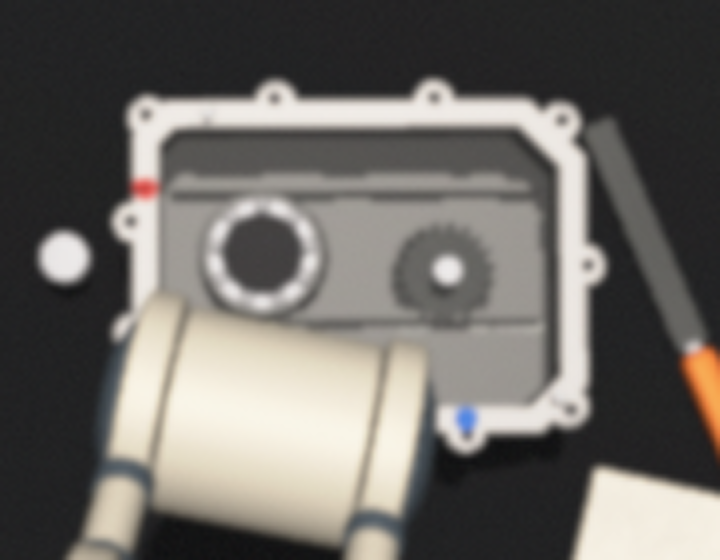

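```bash
python3 -m inch '[0.1,-0.5,0,0,0,0,1, 0.2,-1.0,0,0,0,0,1, 0.3,-1.5,0,0,0,0,1, 0.4,-2.0,0,0,0,0,1, 0.45,-2.3,0,0,0,0,1, 0.8,-2.6,0,0,0,0,1, 1.2,-2.85,0,0,0,0,1, 1.6,-3.1,0,0,0,0,1, 2.0,-3.4,0,0,0,0,1]'; python3 wp.py .095 | sed -n '1,2p;7,10p'
```

```text
time_s: 9.93
eef_pos: [0.4583, 0.0193, 0.095]
ee_rot: [0.994, 0.112, -0.0, 0.0]
ft_force: [-3.3, -4.1, 13.1]
finger_gap: -0.001
9.925 [0.4583 0.0193 0.095 ] [-3.3  -4.1  13.11] -0.001
tcp in housing [-89.3  95.4]
f4 [0.4751 0.0364 0.095 ] [ 2.02 -1.3  -0.  ]
f5 [0.5042 0.0673 0.095 ] [ 5.54 -3.67 -0.  ]
f6 [0.5441 0.0686 0.095 ] [ 9.47 -2.9  -0.  ]
nick [0.5976 0.0702 0.095 ] [14.72 -1.87 -0.  ]
```

```bash
python3 -m inch '[0.4,-0.25,-0.02,0,0,0,1, 0.8,-0.5,-0.02,0,0,0,1, 1.2,-0.8,-0.02,0,0,0,1, 1.6,-1.05,-0.02,0,0,0,1, 2.0,-1.3,-0.02,0,0,0,1, 2.4,-1.6,-0.02,0,0,0,1, 2.8,-1.85,-0.02,0,0,0,1]'; python3 wp.py .095 | sed -n '1,2p;8,10p'
```

```text
time_s: 10.8
eef_pos: [0.4814, 0.0436, 0.095]
ee_rot: [0.994, 0.112, -0.0, 0.0]
ft_force: [-3.2, -2.4, 8.0]
finger_gap: -0.001
10.8 [0.4814 0.0436 0.095 ] [-3.22 -2.44  8.04] -0.001
tcp in housing [-65.5 119. ]
f5 [0.5042 0.0673 0.095 ] [ 2.75 -1.8   0.  ]
f6 [0.5441 0.0686 0.095 ] [ 6.67 -1.04 -0.  ]
nick [0.5976 0.0702 0.095 ] [ 1.192e+01 -1.000e-02 -0.000e+00]
```

```bash
python3 -m inch '[0.4,-0.25,0,0,0,0,1, 0.8,-0.5,0,0,0,0,1, 1.2,-0.8,0,0,0,0,1, 1.6,-1.05,0,0,0,0,1, 2.0,-1.3,0,0,0,0,1, 2.4,-1.6,0,0,0,0,1, 2.75,-1.8,0,0,0,0,1, 3.2,-1.75,0,0,0,0,1, 3.7,-1.65,0,0,0,0,1]'; python3 wp.py .095 | sed -n '1,2p;9,10p'
```

```text
time_s: 11.92
eef_pos: [0.5135, 0.0681, 0.095]
ee_rot: [0.994, 0.112, -0.0, -0.0]
ft_force: [-3.5, 0.5, 8.6]
finger_gap: -0.001
11.925 [0.5135 0.0681 0.095 ] [-3.54  0.51  8.6 ] -0.001
tcp in housing [-32.7 142.4]
f6 [0.5441 0.0686 0.095 ] [ 3.    0.63 -0.  ]
nick [0.5976 0.0702 0.095 ] [ 8.25  1.66 -0.01]
```

```bash
python3 -m inch '[0.5,0.1,0,0,0,0,1, 1.0,0.2,0,0,0,0,1, 1.5,0.3,0,0,0,0,1, 2.0,0.4,0,0,0,0,1, 2.5,0.5,0,0,0,0,1, 3.0,0.6,0,0,0,0,1, 3.5,0.7,0,0,0,0,1, 4.0,0.8,0,0,0,0,1]'; python3 wp.py .095 | sed -n '1,2p;9,10p'
```

```text
time_s: 12.92
eef_pos: [0.5544, 0.0691, 0.095]
ee_rot: [0.994, 0.112, -0.0, -0.0]
ft_force: [-3.4, -0.0, 9.0]
finger_gap: -0.001
12.925 [0.5544 0.0691 0.095 ] [-3.39 -0.04  8.99] -0.001
tcp in housing [  8.2 142.3]
f6 [0.5441 0.0686 0.095 ] [-1.01 -0.17  0.  ]
nick [0.5976 0.0702 0.095 ] [ 4.24  0.86 -0.  ]
```

```bash
python3 -m inch '[0.5,0.1,0,0,0,0,1, 1.0,0.2,0,0,0,0,1, 1.5,0.3,0,0,0,0,1, 2.0,0.4,0,0,0,0,1, 2.5,0.5,0,0,0,0,1, 3.0,0.6,0,0,0,0,1, 3.5,0.7,0,0,0,0,1, 4.0,0.8,0,0,0,0,1, 4.2,0.85,0,0,0,0,1, 4.2,0.85,0,0,0,0,1, 4.2,0.85,0,0,0,0,1, 4.2,0.85,0,0,0,0,1]'; python3 wp.py .095 | sed -n '1,2p;9,10p'
python3 - <<'E'
from rig import env
import cv2,pickle
o=env.get_obs();pickle.dump(o,open("w4.pkl","wb"))
cv2.imwrite("pics/w4.png",env.read_camera("wrist")[...,::-1])
cv2.imwrite("pics/s4.png",env.read_camera("scene")[...,::-1])
cv2.imwrite("pics/t4.png",env.read_camera("top")[...,::-1])
E
```

```text
time_s: 14.42
eef_pos: [0.5976, 0.0702, 0.095]
ee_rot: [0.994, 0.112, 0.0, -0.0]
ft_force: [-0.8, 0.5, 6.7]
finger_gap: -0.001
14.425 [0.5976 0.0702 0.095 ] [-0.8   0.54  6.74] -0.001
tcp in housing [ 51.4 142. ]
f6 [0.5441 0.0686 0.095 ] [-5.24 -1.03  0.  ]
nick [0.5976 0.0702 0.095 ] [ 0.01 -0.    0.  ]
```

View pics/w4.png

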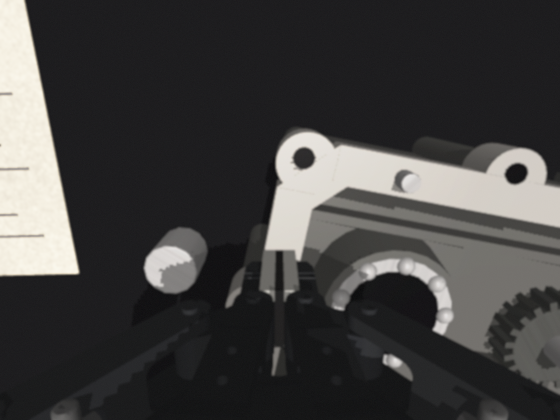

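View pics/s4.png

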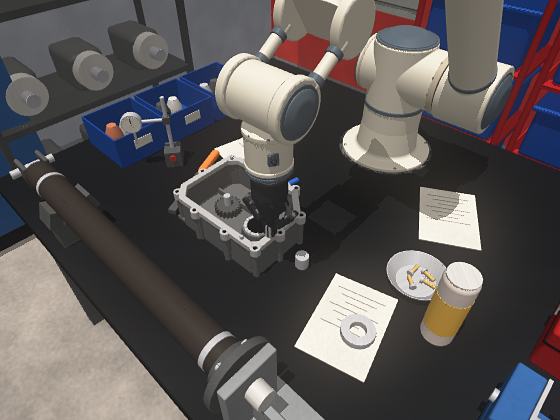

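View pics/t4.png

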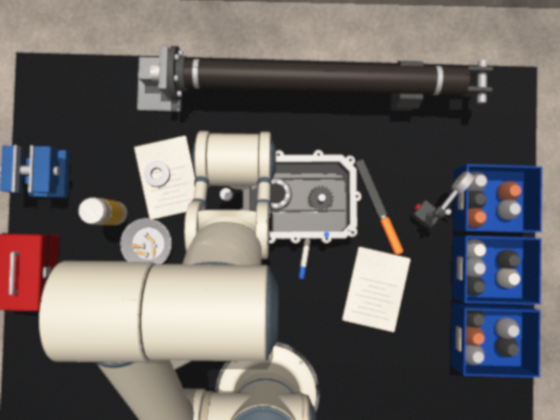

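```bash
python3 -m inch '[0,0,0,0,0,0,1, 0,0,0,0,0,0,1, 0,0,0,0,0,0,1]'; python3 - <<'E'
import cv2
import numpy as np
for f in("top0","t4"):
    h=cv2.cvtColor(cv2.imread(f"pics/{f}.png"),cv2.COLOR_BGR2HSV)[228:241,318:334].astype(int)
    v,u=np.nonzero((abs(h[...,0]-114)<14)&(h[...,1]>110)); print(f,u.mean()+318,v.mean()+228)
from rig import env
print(env.close_job())
E
```

```text
time_s: 14.95
eef_pos: [0.5976, 0.0702, 0.095]
ee_rot: [0.994, 0.112, 0.0, -0.0]
ft_force: [-1.4, 1.2, 5.9]
finger_gap: -0.004
top0 326.09090909090907 234.36363636363637
t4 326.0 234.5
the job is handed in; nothing more can be done
None
```

I drew the closed fingertips along the gasket face from the blue dot, past all six points and round the bevel, and left them resting on the red nick. The job was handed in at about 15 s of the 58 s allowed; `close_job` reports no verdict.

- **Force:** The vertical force read 5.5 to 9 N along the path. It rose once to 13 N on the bevel, where I backed off 0.2 mm. At hand-in it was about 6 N.
- **Fingertip position:** At the end the TCP was at housing (51, 142) mm by my fit, 0.095 m high. That is within 1 mm of my estimate of the nick. The fingers hide the red dab in the last pictures, so I could not see it directly.
- **Housing:** The blue dot stayed within 0.2 pixel (about 0.5 mm) of its first position in the top camera, so the housing did not shift by that measure.
- **Other things:** By eye, nothing else in view in the last pictures had moved; the arm hid part of the top view.
- **Disagreements:**
  - The top and scene cameras differed by about 4 mm in y on the housing's position. I used a value between them, which the wrist camera supported.
  - The dot's height came out at 96 to 98 mm from two camera pairs and 106 mm from the top and wrist pair, which view it from nearly the same direction. Contact came at 95 mm.

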